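# Open the laptop to 110 degrees and switch it on

### The arm

A 6-joint arm with a two-finger parallel gripper is mounted at the origin on the work surface. World frame = base frame: x ahead of the robot, y to its left, z up, the work surface at z = 0. Lengths are in mm, angles in degrees, forces in N, time in s.
With the tool pointing down it reaches from about 300 to 850 mm from the base axis. Payload 4.2 kg.
Tool frame: the origin (TCP) lies at the very end of the fingers, on their centre line; the grasp point (between the pads) lies 19 mm behind it; z points along the fingers, y is the line along which they close (so a half turn about z gives the same grasp; the last joint's range is limited). The gripper opens to 91 mm and grips with 3 to 60 N. Pads are 32 mm wide; open, the fingers measure 118 mm over their backs; the gripper's body (76 mm by 178 mm) begins 60 mm behind the grasp point.
Start: joints at [66.291, 18.312, 89.639, -0, 72.044, -1.146], TCP at [220.631, 531.004, 213.976] pointing down, gripper open.
Joint ranges: [-177.97, 177.97], [-48.28, 115.42], [12.27, 149.76], [-77.06, 257.06], [2.81, 150.46], [-146.56, 146.56]. Speed limits (degrees/s): [147.25, 147.25, 180, 180, 180, 180].

### API

Orientations are given as [roll, pitch, yaw] about the fixed x, y, z axes, in that order (R = Rz(yaw) Ry(pitch) Rx(roll)).
In Python, from workcell import env, eyes gives the robot as it stands.
- The arm moves only by the tool send_rows, never from a script. Its argument "targets" is text: rows parted by semicolons, each of 7 numbers parted by spaces: the shift along the tool's x, y, z in m, then the turn, a rotation vector about the tool's x, y, z in degrees, then the opening in per cent of the stroke, from 0 (shut) to 100 (fully open). A call has 1 to 12 rows; each row is the pose to reach, as a shift and turn from the pose commanded when the call began, along the tool's axes at that moment; what a row does not reach only later rows make up. A row lasts 1/12 s, in which the tool goes at most 41.7 mm and 7.16 degrees, less where a joint would pass 70% of its speed; a pose out of reach is approached as far as the arm can. A call with a gripper value outside its range is refused whole. The fingers move at their own pace and stop on an object; "grip_force" is the grip in N (left out, the last holds). Time passes only in rows, so rows that repeat a pose let the fingers close. It gives the time, the measured TCP pose, the force, the opening and the grip force at its end, in the units of the state.
- env.state(): the state, without advancing time (a new reading comes with each control period).
- eyes.grab_frame(name): name is "scene" or "top" or "wrist"; returns a dict with "image" (420x560x3 uint8, blue, green, red), "fovy" (degrees; the focal length in pixels is half the picture's height over the tangent of half this angle, whatever the lens; pixels are square), "cx", "cy" (the principal point, pixels), "D" ([k1, k2, p1, p2, k3] as OpenCV has them; the pictures are not rectified), "eye" and "attitude" of the camera in the world. Camera axes: x right, y up, looking along -z (the intrinsics and any distortion apply to the point x, -y, -z); pixel columns grow to the right and rows downward; lengths in mm; the calibration is good to about 2 mm. A picture is of the moment at which its call begins. There is no depth.
- env.job_done(): hands the job in; it is judged then, once.
The state is a dict: "time_s": time; "qpos": joint angles; "qvel": joint speeds; "effort": joint torques, N m; "ee_pos": TCP position; "ee_rot": TCP orientation; "force": force on the tool from outside, world axes, zero at the start; "torque": the same for the moment, N m; "gripper_width": finger opening in mm; "gripper_force": force on a finger pad.
Only numpy, scipy, OpenCV 4.12 (cv2) and the standard library are available. Lean on these libraries where they do the work, as an engineer would, in place of code of your own. Each camera call takes 0.05 s, during which the arm holds its last target. There are 200 camera calls.

### The job

The laptop on the meeting table was left with its screen half shut. Raise the screen until it stands open 110 degrees from the keyboard, leaning back a little past upright, then press the round power button in the corner of the deck and let it go. Keep the laptop where it stands and leave the mug, the loudspeaker and the stack of samples around it alone.

Things in the scene. Friction and masses are not known exactly. Their poses are not given: they have to be found in the camera images.
- laptop: Aluminium laptop base, 212 mm deep (x), 304 mm wide (y), loose on four rubber feet, about 1.6 kg with screen. Origin: centre of the underside, on the table. x points from the user's edge to the hinge, y to the user's left, z up; x points to world -y within 20 degrees. The flat deck is 18 mm above the table, its keys (fixed) 2 mm more. The screen hinges along the far edge.
- screen (a joint): Opening angle in rad: 0 shut on the deck, 1.57 upright, 1.92 (110 degrees) wanted, 2.35 the stop. The hinge is stiff and stays where it is left: a push square to the screen at its free edge takes about 1 to 5 N, more nearer the hinge. Starts at 0.4 to 0.75: the free edge stands 100 to 160 mm above the table, with open space under it from the user's side.
- screen_hinge (a point): Middle of the hinge axis, 99 mm from the laptop's origin along its x and 21.5 mm above the table. The hinge axis runs along the laptop's y. Axes of this point turn with the screen: its x axis points from the free edge to the hinge, its z out of the back of the screen.
- screen_edge (a point): Middle of the screen's free edge, on the inner (display) face, 203 mm from the hinge axis. The screen is a flat panel 302 mm wide and 5 mm thick; its inner face lies in the plane of the hinge axis. Axes as for the hinge point.
- power_top (a point): Centre of the top of the round aluminium power button, 18 mm in diameter, the only round button, at the user's right, hinge-side corner of the deck (the corner near the robot): 70 mm along the laptop's x and -130 mm along its y from the origin, 29 mm in front of the hinge axis. It stands 3.5 mm proud of the deck, its top 21.5 mm above the table; z up.
- power (a joint): Travel of the power button in m: 0 released, 0.0025 fully down. A spring brings it back; it starts to move at about 2 N and is fully down at about 4 N.
- mug: White ceramic mug, 82 mm in diameter, 95 mm high, with a handle towards its y. Origin: centre of its underside. Bystander.
- speaker: Upright blue cloth-covered cylindrical loudspeaker, 72 mm in diameter, 158 mm high. Origin: centre of its underside. Bystander.
- samples: Stack of five square material samples, 100 mm by 100 mm, 35 mm high, one solid stack. Origin: centre of its underside. Bystander.

How it is judged:
By the outcome, as a careful person would: the job done as asked, in the order asked, and still so for the second after the job is handed in, with the robot touching nothing.
It also fails if it takes over 48 s, if anything falls off the work surface, if the arm or the gripper's body presses on something with over 40 N, if the wrist force passes 120 N, or if a joint passes its speed limit or range.

## Working session

There is one attempt and no reset: what is moved stays moved. The work goes in short steps, Python scripts to look and compute and a tool call to move; the robot and the scene stay as the last step left them, time stands still between calls to the robot, and variables do not carry over. Pictures are saved under pics/ and viewed, at most 13 in all, crops included, and the job is handed in when it is done.

Besides the shell and the picture viewer there is one more tool, called after "Request:" by a JSON object that holds its "fn" and its "kwargs". send_rows: Moves the arm, as the interface text tells. Its arguments: {"type":"object","properties":{"targets":{"type":"string"},"grip_force":{"type":"number"}},"required":["targets"]}

```bash
mkdir -p pics; ls; python3 - <<'E'
from workcell import env, eyes
import cv2,numpy as np
for n in ("scene","top"):
    f=eyes.grab_frame(n); cv2.imwrite(f"pics/{n}0.png",f["image"])
    print(n,{k:v for k,v in f.items() if k!="image"})
s=env.state(); print(s)
E
```

```text
pics
scene {'fovy': 44.44219569424673, 'cx': 273.7395592844908, 'cy': 205.9302942211274, 'D': array([-0.05044004,  0.        ,  0.        ,  0.        ,  0.        ]), 'eye': array([931.17748887, 388.74477126, 962.15406822]), 'attitude': array([ 29.21776095,  -0.80079202, 141.28524714])}
top {'fovy': 52.3673493856429, 'cx': 284.9466092648053, 'cy': 199.90640014920228, 'D': array([-0.07788098,  0.        ,  0.        ,  0.        ,  0.        ]), 'eye': array([462.13983545, -22.89388767, 975.82866697]), 'attitude': array([  7.99772957,   0.58413325, -88.31197743])}
{'time_s': 0.1, 'qpos': array([ 6.62911044e+01,  1.83464284e+01,  8.96991540e+01, -2.68608402e-03,
        7.20406737e+01, -1.14564569e+00]), 'qvel': array([-0.05837636, -0.01237549, -0.18637069, -0.08610638,  0.16075807,
        0.00683487]), 'effort': array([ 2.20935355e-03, -4.13325083e+01, -2.32512259e+01,  7.30364257e-02,
        4.20405320e-02, -2.99848739e-05]), 'ee_pos': array([220.46578584, 530.58662758, 213.22163818]), 'ee_rot': array([-1.79913710e+02,  8.28846127e-04,  1.57437581e+02]), 'force': array([-0.23518242,  0.05405367,  0.29319872]), 'torque': array([-0.02035287, -0.01605211,  0.03118496]), 'gripper_force': 0.0, 'gripper_width': 91.41415507390934}
```

View pics/scene0.png

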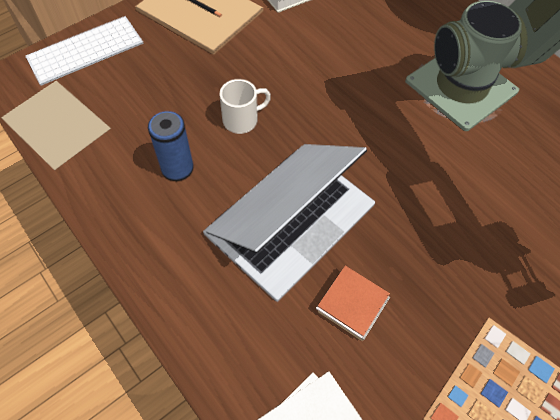

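View pics/top0.png

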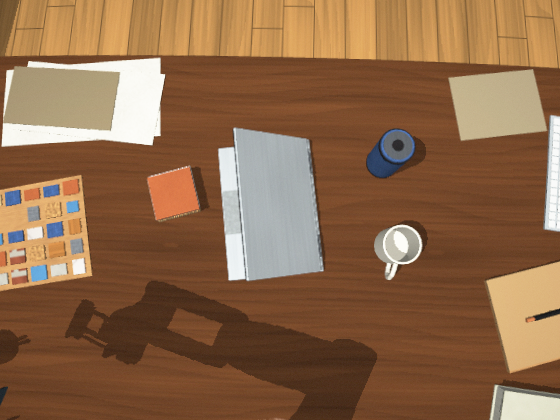

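The scene view shows the deck's front corners at about (278,299) and (374,202), and the screen's free-edge corners at (258,250) and (366,149). In the top view the free-edge corners are at (235,128) and (246,280), and the samples sit in front at (175,193). Next I fit the laptop pose and screen angle to these points.

```bash
cat > h.py <<'E'
import numpy as np, cv2
from scipy.spatial.transform import Rotation as R
from scipy.optimize import least_squares
rot=lambda a:R.from_euler('xyz',a,degrees=True).as_matrix()
def proj(f,P):
    P=np.atleast_2d(P); C=(P-f["eye"])@rot(f["attitude"])*[1,-1,-1]
    F=210/np.tan(np.radians(f["fovy"]/2))
    K=np.array([[F,0,f["cx"]],[0,F,f["cy"]],[0,0,1]])
    return cv2.projectPoints(C,np.zeros(3),np.zeros(3),K,np.array(f["D"]))[0].reshape(-1,2)
def ray(f,uv,z):
    F=210/np.tan(np.radians(f["fovy"]/2))
    K=np.array([[F,0,f["cx"]],[0,F,f["cy"]],[0,0,1]])
    n=cv2.undistortPoints(np.array([[uv]],float),K,np.array(f["D"])).ravel()
    d=rot(f["attitude"])@[n[0],-n[1],-1]
    return f["eye"]+d*(z-f["eye"][2])/d[2]
def world(p,L):  # p: x,y,yaw(rad)
    c,s=np.cos(p[2]),np.sin(p[2]); L=np.atleast_2d(L)
    return np.c_[p[0]+c*L[:,0]-s*L[:,1],p[1]+s*L[:,0]+c*L[:,1],L[:,2]]
def scr(th,r,y,t=0): # distance from hinge, y, height out of the back
    return [99-r*np.cos(th)+t*np.sin(th),y,21.5+r*np.sin(th)+t*np.cos(th)]
def model(p):
    th=p[3]
    return world(p,[[-106,152,18],[-106,-152,18],scr(th,203,151,5),scr(th,203,-151,5),scr(th,0,151,5),scr(th,0,-151,5)])
E
python3 - <<'E'
from h import *
from workcell import env,eyes
fs,ft=eyes.grab_frame("scene"),eyes.grab_frame("top")
os_=np.array([[276,297],[374,202],[256,250],[366,149],[204,233],[305,145]],float)
ot=np.array([[219,148],[230,279],[235,128],[246,280],[309,139],[323,271]],float)
w=np.array([1,1,1,1,.3,.3])[:,None]
fun=lambda p:np.r_[((proj(fs,model(p))-os_)*w).ravel(),((proj(ft,model(p))-ot)*w).ravel()]
s=least_squares(fun,[450,150,-1.57,.6],loss='soft_l1',x_scale=[100,100,1,1])
print(s.x[:2],np.degrees(s.x[2:]),s.x[3]); print(fun(s.x).reshape(2,6,2).round(1))
p=s.x; print("power",world(p,[70,-130,21.5]),"edge",world(p,scr(p[3],203,0)))
for n,f in (("s",fs),("t",ft)):
    im=cv2.resize(f["image"],None,fx=3,fy=3,interpolation=cv2.INTER_CUBIC)
    for u in proj(f,model(p)): cv2.circle(im,tuple((u*3+1).astype(int)),3,(0,0,255),1)
    im=im[390:930,540:1160] if n=="s" else im[340:880,440:1040]
    cv2.imwrite(f"pics/fit_{n}.png",im)
for n,uv,z in (("samples",(173,193),35),("speaker",(397,146),158),("mug",(402,244),95)): print(n,ray(ft,uv,z))
E
```

```text
[576.979683    21.91324261] [-82.95653597  39.95151428] 0.6972854653396822
[[[-0.4  1.6]
  [ 1.1 -1.4]
  [-0.6  1. ]
  [ 0.7 -0.2]
  [-0.4 -1.4]
  [-0.6 -0.7]]

 [[ 0.6 -0.6]
  [-0.5  1.2]
  [-0.3 -0.6]
  [ 0.9  0.6]
  [ 0.1 -0.2]
  [ 0.1  0. ]]]
power [[456.54429587 -63.49938834  21.5       ]] edge [[570.03713182  78.10336284 151.8542425 ]]
samples [602.61191432 242.62594304  35.        ]
speaker [ 690.52398935 -229.43278592  158.        ]
mug [ 500.61505601 -254.14435802   95.        ]
```

View pics/fit_s.png

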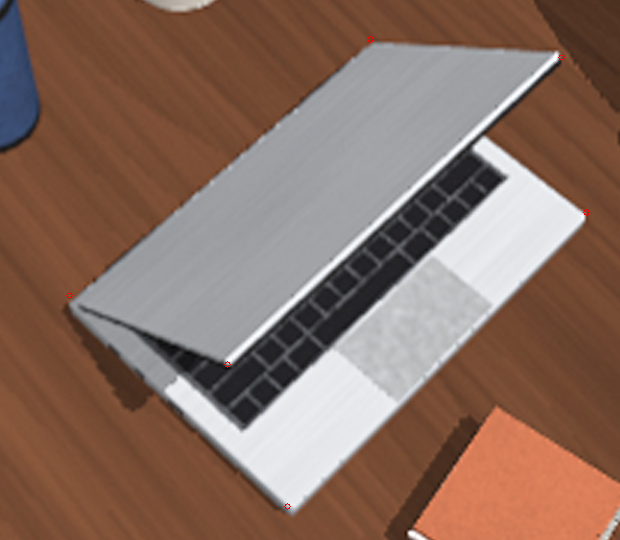

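View pics/fit_t.png

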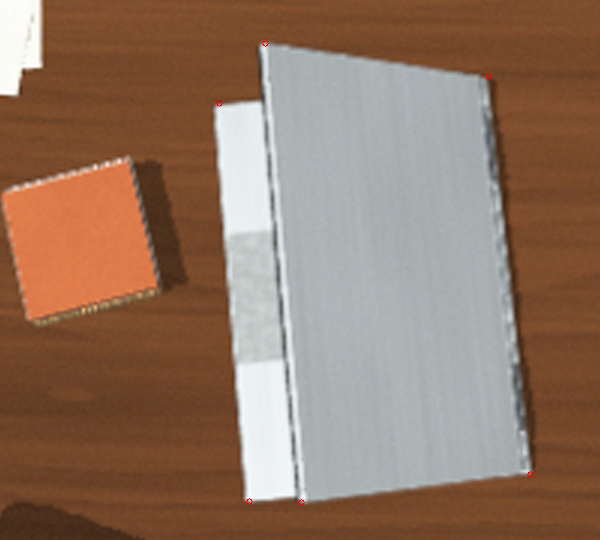

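The fit is consistent: residuals are about 1 px, and the button comes out at about (457,-63). The laptop is at (577,22) with yaw -83°, and the screen stands at about 40°. I'll lie the closed fingers flat under the free edge and carry the screen along its arc. First I compute the move to a pose in front of it.

```bash
cat >> h.py <<'E'
LP=np.array([576.98,21.91,np.radians(-82.957)])
def tool(a,yl,xl,z):  # a: deg below horizontal, tool y along laptop y
    a=np.radians(a); c,s=np.cos(LP[2]),np.sin(LP[2])
    lx=np.array([c,s,0]); ly=np.array([-s,c,0]); lz=np.array([0,0,1.])
    Z=np.cos(a)*lx-np.sin(a)*lz; Y=ly; X=np.cross(Y,Z)
    return world(LP,[xl,yl,z])[0],np.c_[X,Y,Z]
def rel(st,P,Rt=None):
    R0=rot(st["ee_rot"]); d=R0.T@(np.array(P)-st["ee_pos"])/1000
    v=np.zeros(3) if Rt is None else R.from_matrix(R0.T@Rt).as_rotvec(degrees=True)
    return d.round(4),v.round(1)
def pan(th,r,off): # panel coords -> xl,z ; off = below inner face (mm)
    t=np.radians(th); v=scr(t,r,0,-off); return v[0],v[2]
E
python3 - <<'E'
from h import *
from workcell import env
s=env.state()
P,Rt=tool(50,0,-170,230); print(P,*rel(s,P,Rt))
P,Rt=tool(45,0,*pan(40,243,25)); print(P)
E
```

```text
[556.13558489 190.62724974 230.        ] [-0.4404 -0.1853 -0.0164] [ 21.  -36.1  57.8]
[564.32394676 124.34964554 158.54627808]
```

Request:
{"fn": "send_rows", "kwargs": {"targets": "-0.44 -0.185 -0.016 21 -36 58 0;-0.44 -0.185 -0.016 21 -36 58 0;-0.44 -0.185 -0.016 21 -36 58 0;-0.44 -0.185 -0.016 21 -36 58 0;-0.44 -0.185 -0.016 21 -36 58 0;-0.44 -0.185 -0.016 21 -36 58 0;-0.44 -0.185 -0.016 21 -36 58 0;-0.44 -0.185 -0.016 21 -36 58 0;-0.44 -0.185 -0.016 21 -36 58 0;-0.44 -0.185 -0.016 21 -36 58 0;-0.44 -0.185 -0.016 21 -36 58 0;-0.44 -0.185 -0.016 21 -36 58 0"}}

```text
time_s: 1.2
ee_pos: [558.6, 188.3, 228.8]
ee_rot: [-180.0, 40.0, 96.8]
force: [-0.7, 0.8, -0.2]
gripper_width: 13.9
gripper_force: 0.0
```

```bash
python3 - <<'E'
from h import *
from workcell import env,eyes
s=env.state()
for k in("time_s","qpos","ee_pos","ee_rot","force","gripper_width"):print(k,np.round(s[k],2))
for a in ((45,0,*pan(40,243,25)),(43,0,*pan(40,157,25))): P,Rt=tool(*a); print(P,*rel(s,P,Rt))
im=eyes.grab_frame("wrist")["image"]; im2=eyes.grab_frame("scene")["image"]
cv2.imwrite("pics/w1.png",cv2.resize(np.hstack([im,im2]),(800,300)))
E
```

```text
time_s 1.2
qpos [ 36.05  29.04  81.76 -34.07  91.26  35.35]
ee_pos [558.63 188.31 228.84]
ee_rot [-179.96   39.97   96.77]
force [-0.65  0.76 -0.22]
gripper_width 13.88
[564.32394676 124.34964554 158.54627808] [-0.004  -0.0018  0.0951] [-0.2 -5.  -0.2]
[572.40174887  58.96692554 103.26654364] [-0.019  -0.0015  0.1798] [-0.2 -7.  -0.2]
```

View pics/w1.png

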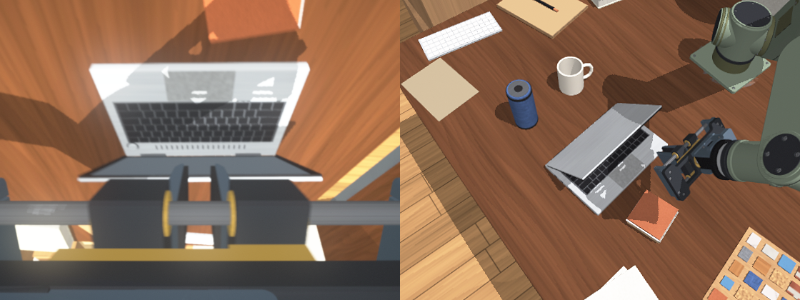

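The wrist and scene views show the gripper in front of the half-open screen, clear of everything. Now I insert the fingers under the edge.

Request:
{"fn": "send_rows", "kwargs": {"targets": "-0.002 -0.001 0.03 0 -2 0 0;-0.003 -0.002 0.06 0 -4 0 0;-0.004 -0.002 0.095 0 -5 0 0;-0.007 -0.002 0.115 0 -6 0 0;-0.011 -0.002 0.135 0 -6 0 0;-0.015 -0.002 0.155 0 -7 0 0;-0.019 -0.002 0.17 0 -7 0 0;-0.019 -0.002 0.178 0 -7 0 0;-0.019 -0.002 0.178 0 -7 0 0"}}

```text
time_s: 2.05
ee_pos: [568.3, 63.0, 104.3]
ee_rot: [-179.8, 46.8, 97.0]
force: [-1.2, -0.4, -0.3]
gripper_width: 0.2
gripper_force: 0.0
```

```bash
python3 - <<'E'
from h import *
from workcell import env,eyes
s=env.state()
for k in("time_s","qpos","ee_pos","ee_rot","force","gripper_width"):print(k,np.round(s[k],2))
for th in range(40,112,6):
    P,Rt=tool(min(max(th,43),95),0,*pan(th,157,17 if th<95 else 14)); d,v=rel(s,P,Rt); print(th,*d,*v)
E
```

```text
time_s 2.05
qpos [ 28.51  33.7   98.49 -44.53  75.    44.4 ]
ee_pos [568.34  63.04 104.28]
ee_rot [-179.8    46.84   96.99]
force [-1.18 -0.4  -0.27]
gripper_width 0.23
40 -0.0104 0.0036 0.0035 -0.2 -0.2 -0.0
46 -0.0268 0.0036 0.0017 -0.2 2.8 -0.0
52 -0.0433 0.0036 0.0016 -0.2 8.8 -0.1
58 -0.0598 0.0036 0.0033 -0.2 14.8 -0.1
64 -0.0759 0.0036 0.0066 -0.2 20.8 -0.1
70 -0.0917 0.0036 0.0116 -0.2 26.8 -0.1
76 -0.1068 0.0037 0.0182 -0.2 32.8 -0.1
82 -0.1212 0.0037 0.0264 -0.2 38.8 -0.1
88 -0.1346 0.0038 0.0361 -0.2 44.8 -0.1
94 -0.147 0.0038 0.0471 -0.2 50.8 -0.1
100 -0.1598 0.0039 0.0618 -0.2 51.8 -0.1
106 -0.1693 0.0039 0.0753 -0.2 51.8 -0.1
```

Request:
{"fn": "send_rows", "kwargs": {"targets": "-0.01 0.003 0.0035 0 0 0 0;-0.018 0.003 0.0025 0 1 0 0;-0.026 0.003 0.002 0 2.5 0 0;-0.034 0.003 0.0015 0 5.5 0 0;-0.043 0.003 0.0015 0 8.5 0 0;-0.051 0.003 0.0025 0 11.5 0 0;-0.06 0.003 0.003 0 15 0 0;-0.068 0.003 0.005 0 18 0 0;-0.076 0.003 0.0065 0 21 0 0"}}

```text
time_s: 2.8
ee_pos: [579.7, 8.7, 157.7]
ee_rot: [179.8, 25.5, 96.8]
force: [-0.4, 2.2, -5.9]
gripper_width: 0.1
gripper_force: 2.3
```

```bash
python3 - <<'E'
from h import *
from workcell import env,eyes
s=env.state()
for k in("time_s","qpos","ee_pos","ee_rot","force","gripper_width"):print(k,np.round(s[k],2))
for th in range(64,112,3):
    P,Rt=tool(min(th,95),0,*pan(th,157,17 if th<95 else 14)); d,v=rel(s,P,Rt); print(th,*d,*v)
im=eyes.grab_frame("top")["image"]; im2=eyes.grab_frame("scene")["image"]
cv2.imwrite("pics/w2.png",cv2.resize(np.hstack([im,im2]),(800,300)))
E
```

```text
time_s 2.8
qpos [ 14.    22.79  96.36 -27.72  66.64  19.59]
ee_pos [579.66   8.68 157.72]
ee_rot [179.76  25.46  96.84]
force [-0.35  2.18 -5.89]
gripper_width 0.09
64 -0.0002 -0.001 0.0029 0.2 -0.5 -0.2
67 -0.0084 -0.001 0.0022 0.2 2.5 -0.2
70 -0.0167 -0.001 0.0019 0.2 5.5 -0.2
73 -0.025 -0.001 0.002 0.2 8.5 -0.2
76 -0.0332 -0.0009 0.0025 0.2 11.5 -0.2
79 -0.0414 -0.0009 0.0035 0.2 14.5 -0.2
82 -0.0496 -0.0009 0.0049 0.2 17.5 -0.2
85 -0.0576 -0.0009 0.0067 0.2 20.5 -0.2
88 -0.0656 -0.0008 0.009 0.2 23.5 -0.2
91 -0.0734 -0.0008 0.0116 0.2 26.5 -0.1
94 -0.0811 -0.0008 0.0147 0.2 29.5 -0.1
97 -0.0911 -0.0008 0.0198 0.2 30.5 -0.1
100 -0.0984 -0.0008 0.0238 0.2 30.5 -0.1
103 -0.1054 -0.0008 0.0281 0.2 30.5 -0.1
106 -0.1121 -0.0008 0.0328 0.2 30.5 -0.1
109 -0.1187 -0.0008 0.0379 0.2 30.5 -0.1
```

View pics/w2.png

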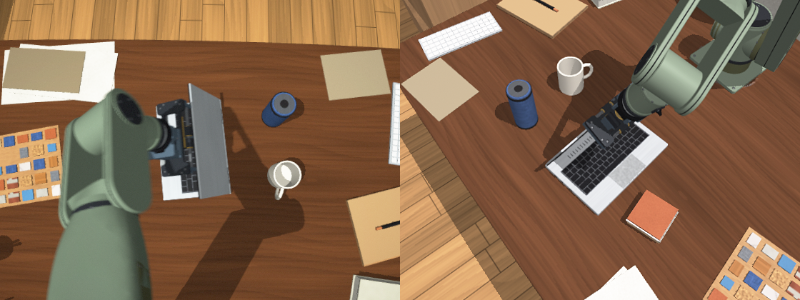

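The screen is following the fingers, at about 64° now, and the laptop still looks unmoved. I carry on to about 100°.

Request:
{"fn": "send_rows", "kwargs": {"targets": "-0.008 -0.001 0.002 0 2.5 0 0;-0.017 -0.001 0.002 0 5.5 0 0;-0.025 -0.001 0.002 0 8.5 0 0;-0.033 -0.001 0.0025 0 11.5 0 0;-0.041 -0.001 0.0035 0 14.5 0 0;-0.05 -0.001 0.005 0 17.5 0 0;-0.058 -0.001 0.007 0 20.5 0 0;-0.066 -0.001 0.009 0 23.5 0 0;-0.073 -0.001 0.012 0 26.5 0 0;-0.081 -0.001 0.015 0 29.5 0 0;-0.091 -0.001 0.02 0 30.5 0 0;-0.098 -0.001 0.024 0 30.5 0 0"}}

```text
time_s: 3.9
ee_pos: [589.9, -90.7, 177.5]
ee_rot: [-180.0, -4.7, 96.8]
force: [0.1, 5.3, -2.3]
gripper_width: 0.4
gripper_force: 1.7
```

```bash
python3 - <<'E'
from h import *
from workcell import env,eyes
s=env.state()
for k in("time_s","qpos","ee_pos","ee_rot","force","gripper_width"):print(k,np.round(s[k],2))
for th in range(98,116,2):
    P,Rt=tool(95,0,*pan(th,157,14)); d,v=rel(s,P,Rt); print(th,*d,*v)
im=eyes.grab_frame("top"); im2=eyes.grab_frame("scene")
p=LP.tolist()
for f in (im,im2):
    for th in (95,100,105): print(th,proj(f,world(LP,[scr(np.radians(th),203,y,t) for y in(151,-151) for t in (0,5)])).round(0).tolist())
a=cv2.resize(im["image"][80:290,190:390],(400,420)); b=cv2.resize(im2["image"][100:310,190:390],(400,420))
cv2.imwrite("pics/w3.png",np.hstack([a,b]))
E
```

```text
time_s 3.9
qpos [-12.36  22.43  88.92   4.74  70.32 -20.87]
ee_pos [589.93 -90.73 177.53]
ee_rot [-179.96   -4.74   96.85]
force [ 0.08  5.31 -2.32]
gripper_width 0.43
98 0.0065 0.0009 -0.0009 -0.0 0.3 -0.2
100 0.001 0.001 -0.0009 -0.0 0.3 -0.2
102 -0.0045 0.001 -0.0008 -0.0 0.3 -0.2
104 -0.01 0.001 -0.0005 -0.0 0.3 -0.2
106 -0.0155 0.001 -0.0 -0.0 0.3 -0.2
108 -0.0209 0.001 0.0007 -0.0 0.3 -0.2
110 -0.0264 0.001 0.0015 -0.0 0.3 -0.2
112 -0.0318 0.0011 0.0026 -0.0 0.3 -0.2
114 -0.0371 0.0011 0.0038 -0.0 0.3 -0.2
95 [[322.0, 107.0], [325.0, 107.0], [340.0, 273.0], [343.0, 273.0]]
100 [[331.0, 107.0], [334.0, 107.0], [350.0, 272.0], [353.0, 272.0]]
105 [[340.0, 107.0], [343.0, 107.0], [360.0, 271.0], [362.0, 271.0]]
95 [[185.0, 171.0], [183.0, 169.0], [304.0, 77.0], [302.0, 76.0]]
100 [[178.0, 165.0], [176.0, 164.0], [297.0, 73.0], [295.0, 72.0]]
105 [[172.0, 161.0], [170.0, 160.0], [291.0, 70.0], [289.0, 69.0]]
```

View pics/w3.png

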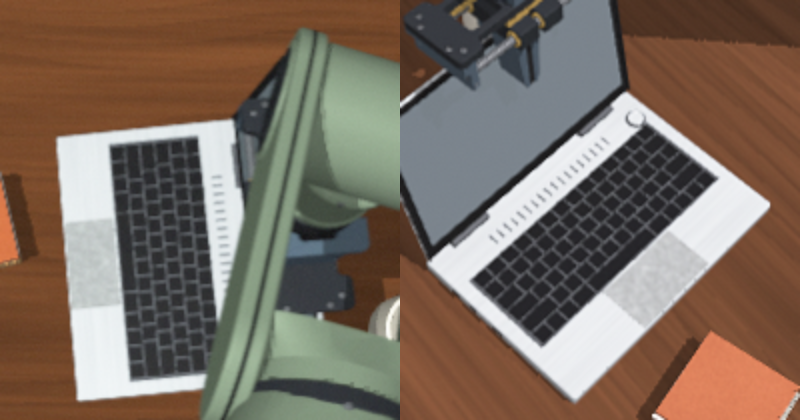

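The screen is near 100°. The round button shows clearly at crop (635,118), just hinge-side of the keys. I nudge to about 106°, back off and measure the true angle.

Request:
{"fn": "send_rows", "kwargs": {"targets": "-0.004 0.001 -0.001 0 0 0 0;-0.008 0.001 -0.001 0 0 0 0;-0.012 0.001 0 0 0 0 0;-0.0155 0.001 0 0 0 0 0;-0.0155 0.001 0 0 0 0 0;-0.0155 0.001 0 0 0 0 0;0 0.001 0 0 0 0 0;0.03 0.001 -0.02 0 0 0 0;0.06 0.001 -0.05 0 0 0 0;0.06 -0.1 -0.05 0 0 0 0;0.06 -0.1 -0.05 0 0 0 0;0.06 -0.1 -0.05 0 0 0 0"}}

```text
time_s: 5.0
ee_pos: [480.3, -46.6, 233.2]
ee_rot: [-180.0, -4.6, 97.0]
force: [-0.8, -0.4, -0.0]
gripper_width: 0.4
gripper_force: 0.0
```

```bash
python3 - <<'E'
from h import *
from workcell import env,eyes
s=env.state()
for k in("time_s","qpos","ee_pos","ee_rot","force"):print(k,np.round(s[k],2))
f=eyes.grab_frame("scene"); im=f["image"]
for th in (100,105,110): print(th,proj(f,world(LP,[scr(np.radians(th),203,y,t) for y in(151,-151) for t in (0,5)])).round(1).tolist())
print(proj(f,world(LP,[[-106,152,18],[-106,-152,18],[70,-130,21.5]])).round(1).tolist())
a=cv2.resize(im[50:310,140:400],(600,600),interpolation=cv2.INTER_CUBIC)
cv2.imwrite("pics/w4.png",a)
E
```

```text
time_s 5.0
qpos [ -9.95   9.85  98.55   4.57  72.99 -18.34]
ee_pos [480.27 -46.64 233.18]
ee_rot [-179.99   -4.57   97.  ]
force [-0.8  -0.41 -0.01]
100 [[178.2, 165.4], [176.4, 164.0], [297.3, 73.2], [295.5, 72.2]]
105 [[172.0, 160.8], [170.4, 159.6], [290.8, 70.0], [288.9, 69.2]]
110 [[166.3, 156.9], [164.8, 155.9], [284.4, 67.4], [282.7, 66.8]]
[[275.6, 298.6], [375.1, 200.6], [307.3, 157.5]]
```

View pics/w4.png

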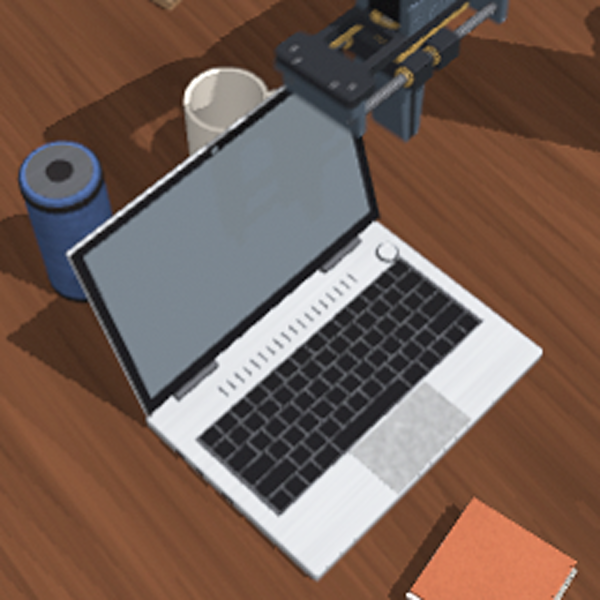

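The laptop has not moved. The screen's top-left corner at crop (68,253) maps to (169.5,159.6), so the angle is about 105–106°. The top view is more sensitive (9 px per 5°), so I check there.

```bash
python3 - <<'E'
from h import *
from workcell import env,eyes
f=eyes.grab_frame("top"); im=f["image"]
for th in (103,106,109,112): print(th,proj(f,world(LP,[scr(np.radians(th),203,y,t) for y in(151,50) for t in (0,5)])).round(1).tolist())
print(proj(f,world(LP,[[-106,152,18],[-106,-152,18],[70,-130,21.5],[99,151,21.5]])).round(1).tolist())
cv2.imwrite("pics/w5.png",cv2.resize(im[90:290,205:385],None,fx=3,fy=3,interpolation=cv2.INTER_NEAREST))
E
```

```text
103 [[336.9, 107.0], [339.5, 107.0], [343.2, 159.9], [345.8, 159.8]]
106 [[342.2, 107.0], [344.7, 107.0], [348.6, 159.7], [351.1, 159.7]]
109 [[347.4, 107.1], [349.8, 107.2], [353.9, 159.6], [356.3, 159.6]]
112 [[352.4, 107.4], [354.7, 107.5], [358.9, 159.6], [361.3, 159.6]]
[[219.6, 147.4], [229.5, 280.2], [307.6, 262.9], [307.8, 139.1]]
```

View pics/w5.png

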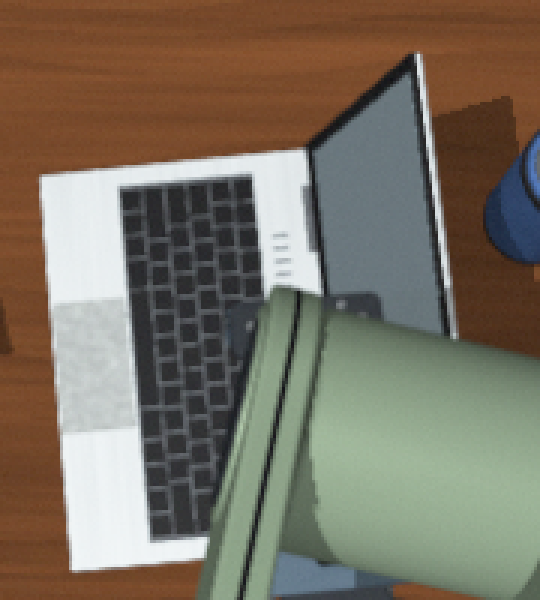

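The top view puts the free-edge corner at (343,108) inner and (345.3,107.7) outer, so the screen stands at about 106.3° and my push model is accurate. One more small push should bring it to 110°.

```bash
python3 - <<'E'
from h import *
from workcell import env,eyes
s=env.state()
for th in (80,95,103,106,108,109.7):
    P,Rt=tool(95,0,*pan(th,157,14)); d,v=rel(s,P,Rt); print(th,*d,*v)
E
```

```text
80 -0.0057 0.1029 0.0597 0.1 0.4 -0.1
95 -0.0459 0.103 0.0511 0.1 0.4 -0.1
103 -0.0679 0.103 0.0508 0.1 0.4 -0.1
106 -0.0762 0.1031 0.0515 0.1 0.4 -0.1
108 -0.0816 0.1031 0.0522 0.1 0.4 -0.1
109.7 -0.0862 0.1031 0.053 0.1 0.4 -0.1
```

Request:
{"fn": "send_rows", "kwargs": {"targets": "0 0.04 0.01 0 0 0 0;-0.002 0.075 0.035 0 0 0 0;-0.006 0.103 0.055 0 0 0 0;-0.03 0.103 0.052 0 0 0 0;-0.046 0.103 0.051 0 0 0 0;-0.06 0.103 0.051 0 0 0 0;-0.07 0.103 0.051 0 0 0 0;-0.076 0.103 0.0515 0 0 0 0;-0.081 0.103 0.052 0 0 0 0;-0.086 0.103 0.053 0 0 0 0;-0.086 0.103 0.053 0 0 0 0;-0.086 0.103 0.053 0 0 0 0"}}

```text
time_s: 6.1
ee_pos: [596.0, -115.8, 172.5]
ee_rot: [180.0, -4.6, 96.9]
force: [1.1, 1.2, -1.1]
gripper_width: 0.3
gripper_force: 0.4
```

```bash
python3 - <<'E'
from h import *
from workcell import env,eyes
s=env.state(); print(s["force"])
for th in (106,107,108,109,110,111):
    P,Rt=tool(95,0,*pan(th,157,14)); d,v=rel(s,P,Rt); print(th,*d,*v)
E
```

```text
[ 1.08569404  1.1540162  -1.10091899]
106 0.0105 -0.002 -0.0029 0.0 0.4 -0.1
107 0.0077 -0.002 -0.0026 0.0 0.4 -0.1
108 0.005 -0.002 -0.0022 0.0 0.4 -0.1
109 0.0023 -0.002 -0.0018 0.0 0.4 -0.1
110 -0.0004 -0.002 -0.0013 0.0 0.4 -0.1
111 -0.0031 -0.002 -0.0008 0.0 0.4 -0.1
```

The measured contact pose gives about 109.9°. I back off to the clear pose and check before going to the button.

Request:
{"fn": "send_rows", "kwargs": {"targets": "0.02 0 0 0 0 0 0;0.05 0 -0.02 0 0 0 0;0.085 0 -0.05 0 0 0 0;0.085 -0.04 -0.053 0 0 0 0;0.085 -0.08 -0.053 0 0 0 0;0.085 -0.115 -0.053 0 0 0 0;0.085 -0.115 -0.053 0 0 0 0;0.085 -0.115 -0.053 0 0 0 0"}}

```text
time_s: 6.77
ee_pos: [470.9, -50.0, 233.0]
ee_rot: [179.9, -4.6, 96.9]
force: [0.6, 0.6, 0.4]
gripper_width: 0.0
gripper_force: 0.0
```

```bash
python3 - <<'E'
from h import *
from workcell import env,eyes
s=env.state(); print(s["ee_pos"],s["force"])
f=eyes.grab_frame("top"); g=eyes.grab_frame("scene")
for th in (108,110,112): print(th,proj(f,world(LP,[scr(np.radians(th),203,y,t) for y in(151,50) for t in (0,5)])).round(1).tolist(),proj(g,world(LP,[scr(np.radians(th),203,151,t) for t in (0,5)])).round(1).tolist())
a=cv2.resize(f["image"][90:290,215:375],(480,600),interpolation=cv2.INTER_NEAREST)
b=cv2.resize(g["image"][110:310,265:371],(318,600),interpolation=cv2.INTER_CUBIC)
cv2.imwrite("pics/w6.png",np.hstack([a,b]))
for z in (60,24,21.5,19,17):
    P,Rt=tool(90,-132,73,z); print(z,P,*rel(s,P,Rt))
E
```

```text
[470.89388771 -50.03029252 233.01344939] [0.57444823 0.60159824 0.4101411 ]
108 [[345.7, 107.1], [348.1, 107.1], [352.1, 159.7], [354.6, 159.6]] [[168.6, 158.4], [167.0, 157.3]]
110 [[349.1, 107.2], [351.5, 107.3], [355.6, 159.6], [358.0, 159.6]] [[166.3, 156.9], [164.8, 155.9]]
112 [[352.4, 107.4], [354.7, 107.5], [358.9, 159.6], [361.3, 159.6]] [[164.2, 155.6], [162.7, 154.6]]
60 [454.92685493 -66.72424721  60.        ] [-0.0284 -0.0181  0.1713] [ 0.1 -4.6 -0.2]
24 [454.92685493 -66.72424721  24.        ] [-0.0313 -0.0182  0.2071] [ 0.1 -4.6 -0.2]
21.5 [454.92685493 -66.72424721  21.5       ] [-0.0315 -0.0182  0.2096] [ 0.1 -4.6 -0.2]
19 [454.92685493 -66.72424721  19.        ] [-0.0317 -0.0182  0.2121] [ 0.1 -4.6 -0.2]
17 [454.92685493 -66.72424721  17.        ] [-0.0319 -0.0182  0.2141] [ 0.1 -4.6 -0.2]
```

View pics/w6.png

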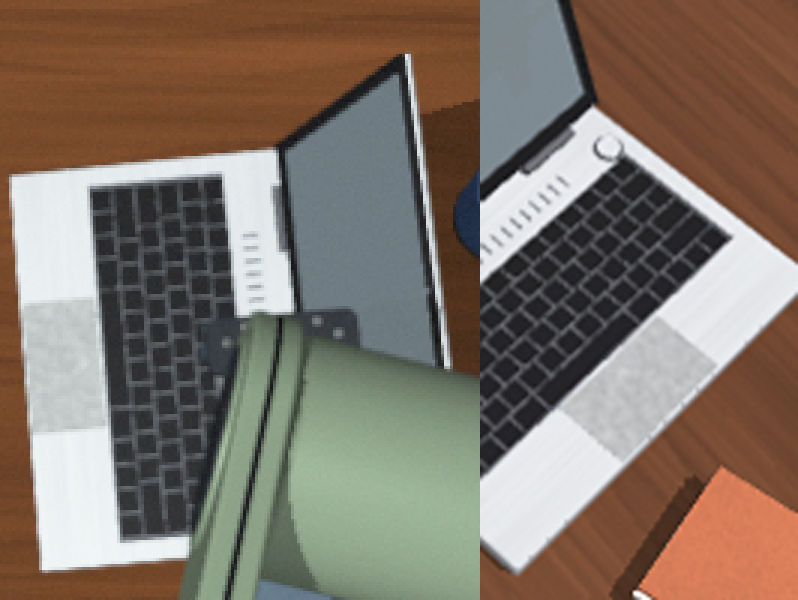

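The free-edge corner is now at (349.7,108) inner and (352,107.7) outer, so the angle is about 110.3°, as wanted. The button is at scene pixel (308,159.3). I refine its position and check the nearby key edge.

```bash
python3 - <<'E'
from h import *
from workcell import env,eyes
s=env.state(); g=eyes.grab_frame("scene")
c=lambda u,v:(265+(u-480)/3-.33,110+v/3-.33)
Rl=np.array([[np.cos(LP[2]),-np.sin(LP[2])],[np.sin(LP[2]),np.cos(LP[2])]])
for n,uv,z in(("btn",(609,147),21),("key hinge corner",(629,157),20),("key user corner",(733,237),20),("front right",(800,270),18),("front left",(518,573),18)):
    w=ray(g,c(*uv),z); print(n,w.round(1),(Rl.T@(w[:2]-LP[:2])).round(1))
for z in (60,26):
    P,Rt=tool(90,-134,74,z); print(z,P,*rel(s,P,Rt))
E
```

```text
btn [457.6 -60.8  21. ] [  67.5 -128.6]
key hinge corner [451.3 -45.4  20. ] [  51.4 -133. ]
key user corner [437.8  52.8  20. ] [ -47.7 -134.4]
front right [417.8 101.8  18. ] [ -98.8 -148.2]
front left [714.9 151.1  18. ] [-111.3  152.8]
60 [453.06456032 -67.96193003  60.        ] [-0.0292 -0.0225  0.1709] [ 0.1 -4.6 -0.1]
26 [453.06456032 -67.96193003  26.        ] [-0.0319 -0.0226  0.2048] [ 0.1 -4.6 -0.1]
```

```bash
python3 - <<'E'
from h import *
from workcell import env
s=env.state()
for z in (60,28):
    P,Rt=tool(90,-131,72,z); print(z,P,*rel(s,P,Rt))
E
```

```text
60 [455.79669513 -65.60917859  60.        ] [-0.0272 -0.0197  0.1708] [ 0.1 -4.6 -0.1]
28 [455.79669513 -65.60917859  28.        ] [-0.0298 -0.0198  0.2027] [ 0.1 -4.6 -0.1]
```

Request:
{"fn": "send_rows", "kwargs": {"targets": "-0.01 -0.01 0.03 0 -2 0 0;-0.02 -0.02 0.06 0 -4.6 0 0;-0.025 -0.02 0.1 0 -4.6 0 0;-0.027 -0.02 0.135 0 -4.6 0 0;-0.027 -0.02 0.17 0 -4.6 0 0;-0.029 -0.02 0.19 0 -4.6 0 0;-0.03 -0.02 0.2 0 -4.6 0 0;-0.03 -0.02 0.203 0 -4.6 0 0;-0.03 -0.02 0.203 0 -4.6 0 0;-0.03 -0.02 0.203 0 -4.6 0 0"}}

```text
time_s: 7.75
ee_pos: [455.4, -65.5, 27.6]
ee_rot: [179.9, -0.1, 96.9]
force: [0.2, -0.3, -0.5]
gripper_width: 0.4
gripper_force: 0.0
```

```bash
python3 - <<'E'
from h import *
from workcell import env,eyes
s=env.state(); print(s["ee_pos"],s["ee_rot"],s["force"])
g=eyes.grab_frame("scene")["image"]; w=eyes.grab_frame("wrist")["image"]
b=cv2.resize(g[60:260,220:420],(400,400)); w=cv2.resize(w,(400,300)); w=np.vstack([w,np.zeros((100,400,3),np.uint8)])
cv2.imwrite("pics/w7.png",np.hstack([b,w]))
E
```

```text
[455.35775031 -65.49888615  27.61244471] [ 1.79924377e+02 -5.38629607e-02  9.69057662e+01] [ 0.17026491 -0.27103102 -0.5113466 ]
```

View pics/w7.png

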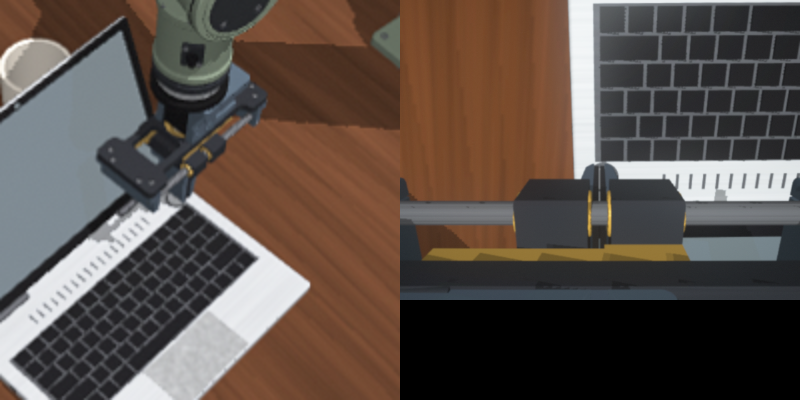

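The closed fingers are right over the button, clear of the keys and the screen. I press in small steps.

Request:
{"fn": "send_rows", "kwargs": {"targets": "0 0 0.003 0 0 0 0;0 0 0.005 0 0 0 0;0 0 0.006 0 0 0 0;0 0 0.007 0 0 0 0;0 0 0.008 0 0 0 0;0 0 0.008 0 0 0 0;0 0 0.008 0 0 0 0"}}

```text
time_s: 8.43
ee_pos: [454.2, -65.4, 19.6]
ee_rot: [180.0, -0.1, 96.9]
force: [0.1, -0.4, 3.8]
gripper_width: 0.3
gripper_force: 1.8
```

Request:
{"fn": "send_rows", "kwargs": {"targets": "0 0 0.001 0 0 0 0;0 0 0.0015 0 0 0 0;0 0 0.0015 0 0 0 0;0 0 0.0015 0 0 0 0"}}

```text
time_s: 8.77
ee_pos: [454.3, -65.4, 19.0]
ee_rot: [179.9, -0.1, 96.9]
force: [-2.7, 0.7, 15.4]
gripper_width: 0.4
gripper_force: 7.3
```

The button is fully down: the tip is at z 19.0, exactly 2.5 mm of travel, and the force jumped to 15 N. I release straight up and retreat.

Request:
{"fn": "send_rows", "kwargs": {"targets": "0 0 -0.001 0 0 0 0;0 0 -0.004 0 0 0 0;0 0 -0.015 0 0 0 0;0.002 0 -0.04 0 0 0 0;0.01 -0.01 -0.08 0 0 0 0;0.03 -0.02 -0.12 0 0 0 0;0.06 -0.02 -0.15 0 0 0 0;0.08 -0.05 -0.17 0 0 0 0;0.08 -0.08 -0.2 0 0 0 0;0.08 -0.08 -0.22 0 0 0 0;0.08 -0.08 -0.22 0 0 0 0;0.08 -0.08 -0.22 0 0 0 0"}}

```text
time_s: 9.77
ee_pos: [365.4, 4.2, 238.7]
ee_rot: [179.8, -0.1, 96.9]
force: [0.3, 0.7, -0.8]
gripper_width: 0.0
gripper_force: 0.0
```

```bash
python3 - <<'E'
from h import *
from workcell import env,eyes
s=env.state(); print(s["ee_pos"],s["force"])
f=eyes.grab_frame("top")["image"]; g=eyes.grab_frame("scene")["image"]
a=cv2.resize(f[90:290,215:375],(480,600),interpolation=cv2.INTER_NEAREST)
b=cv2.resize(g[110:310,265:371],(318,600),interpolation=cv2.INTER_CUBIC)
cv2.imwrite("pics/w8.png",np.hstack([a,b]))
E
```

```text
[365.44354677   4.24227285 238.68425118] [ 0.33822212  0.73389288 -0.81654191]
```

View pics/w8.png

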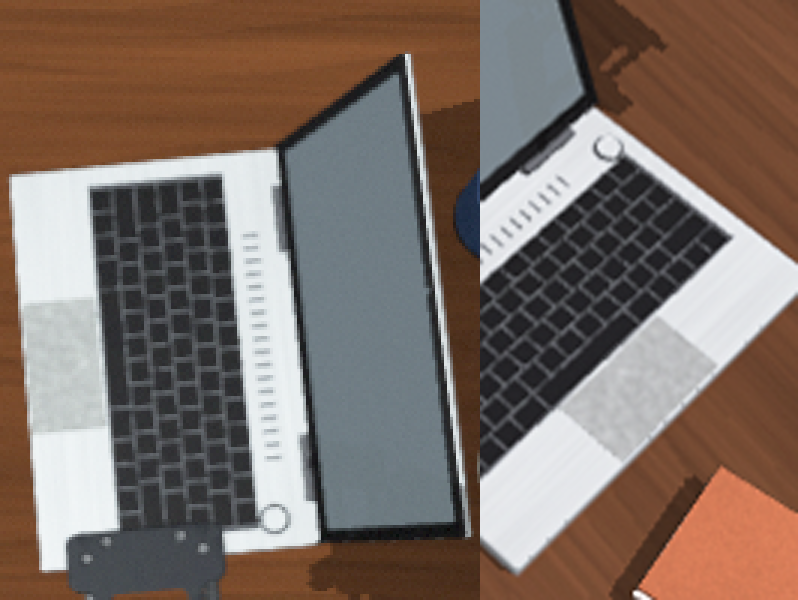

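The free-edge corner is still at (404,54) in the crop (110°), the laptop and samples are unmoved, the button is released and the gripper is clear. I hand the job in.

```bash
python3 -c "
from workcell import env
print(env.job_done())"
```

```text
the job is handed in; nothing more can be done
None
```

The screen stands open at about 110° as measured in the pictures, the power button was pressed fully down and released, the laptop, mug, loudspeaker and samples were left where they stood, and the job is handed in at about 10 s of the 48 s allowed.

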